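# Listen for a leak at the water filter's pipe joint

### The job

Check the water-filter panel for a leak: first turn its red valve handle to half open (45 degrees, over the black line) and leave it there. Then take the yellow listening probe out of its stand and hold its steel tip on the red spot of the sloping face, with the probe square to that face and pressed lightly, so that the spring tip is pushed in about half way. Finish like that, still gripping the probe against the spot, and leave the other things on the worktop where they are.

Things in the scene. Friction and masses are not known exactly. Their poses are not given: they have to be found in the camera images.
- panel: White water-filter panel, fixed, turned by up to 0.3 rad. Plate 12 mm thick, x = -60 to 100 mm, y = -125 to 125 mm from the origin, which is on the worktop; x to its back, y left along the copper pipe, z up. Blue canister, 72 mm wide, up to 128 mm high, at x = 62, y = 0; valve axis at x = 0, y = 62; sloping face at x = 0, y = -70.
- valve (a joint): Ball valve opening in rad, about a vertical axis; stays where left (0.12 N m friction). 0: closed, handle points to the panel's front (-x), over the red line; 0.785: half open, diagonally front-left, over the black line; 1.571: open, left (+y), over the green line: it opens clockwise from above. Starts at 0 to 0.35.
- lever_grip (a point): Grip point on the red valve handle, 55 mm from the turning axis, 73 mm above the worktop, at mid-height of the handle: a level bar 12 mm wide, 18 mm high (64 to 82 mm above the worktop, some 50 mm free below it), from 8 to 80 mm from the axis. This point's x axis runs along it towards the turning axis, z up.
- spot (a point): Centre of the red spot, 16 mm wide, on a white disc 38 mm wide on the panel's sloping face (46 x 46 mm), 58 mm above the worktop. The face leans 20 degrees (0.349 rad) to the panel's right end (-y), so the probe must lean that way: this point's z axis is the face's outward normal, x is the panel's x.
- stand: Grey probe stand, fixed: a block 50 x 50 mm, 65 mm tall, on two feet (90 x 86 mm overall, 8 mm high), with a hole of 29 mm diameter right through. Origin on the worktop, on the axis of the hole.
- probe: Listening probe, about 0.1 kg, loose, hung upright in the stand by its black collar. Origin at the end of the tip when out, at first 5 mm above the worktop; z up along the axis. Round yellow handle, 24 mm wide, from 68 to 152 mm; collar, 38 mm wide, 60 to 68; steel sleeve, 26 mm wide, 26 to 60; below it the tip, 8 mm wide. It must rise 65 mm straight up to clear the stand.
- plunger (a joint): How far the probe's spring tip is pushed in, in m: 0 out, 0.014 fully in. Spring 250 N/m with 1 N of preload: 1 N to start, 2.75 N half way in (0.007), 4.5 N at the stop.
- probe_point (a point): End of the probe's spring tip (moves with it); z runs up the handle.
- honey_jar: Bystander, not to be moved: honey jar with a yellow lid, 68 mm wide, 112 mm tall; origin under its middle.
- spice_0: Bystander, not to be moved: spice jar with a dark cap, 41 mm wide, 105 mm tall; origin under its middle.
- spice_1: Bystander, not to be moved: spice jar with a dark cap, 41 mm wide, 105 mm tall; origin under its middle.
- salt_shaker: Bystander, not to be moved: glass salt shaker with a steel top, 44 mm wide, 90 mm tall; origin under its middle.
- timer: Bystander, not to be moved: round kitchen timer, white below and grey above, 62 mm wide, 50 mm tall; origin under its middle.
- pen: Bystander, not to be moved: red pen lying flat, 145 mm long, 9 mm high; origin under its middle.
- teaspoon: Bystander, not to be moved: steel teaspoon lying flat, 130 mm long, 11 mm high; origin under its middle.

How it is judged (in metres and radians):
On the way, in this order (a step that is already met when the one before it is completed fails the run):
1. the valve is set half open and at rest, with the probe still in its stand (value of joint valve between 0.6454 and 0.9254 rad and velocity of joint valve between -0.05 and 0.05 rad/s and distance of probe from where it was at the start of the episode below 0.02 m), for 0.3 s.
2. the probe is gripped and lifted clear of its stand (contact force between the fingers and probe above 1 N and z of probe in the frame of stand above 0.068 m), for 0.2 s.
At the end, for the whole second after the job is handed in: The valve stands at 0.785 +- 0.14 rad; the fingers still grip the probe, which is at rest and touches the panel with 0.8 to 6 N; the tip is within 8 mm of the centre of the red spot, the probe within 0.2 rad of the face's normal, and the spring tip is pushed in by 3 to 12 mm of its 14 mm (value of joint valve between 0.6454 and 0.9254 rad and contact force between the fingers and probe above 1 N and distance between probe_point and spot below 0.008 m and angle between the z axis of probe and the z axis of spot, either way round below 0.2 rad and value of joint plunger between 0.003 and 0.012 m and contact force between probe and panel between 0.8 and 6 N and contact force between probe and stand below 0.1 N and linear speed of probe below 0.02 m/s); the arm keeps its last pose, push and grip.
It fails at once if the probe is pressed on the panel with more than 15 N (contact force between probe and panel above 15 N).
It fails at once if another thing on the worktop is moved by more than 25 mm (distance of any of honey_jar, spice_0, spice_1, salt_shaker, timer, pen, teaspoon from where it was at the start of the episode above 0.025 m).
It also fails if it takes over 51 s, if anything falls off the work surface, if the arm or the gripper's body presses on something with over 40 N, if the wrist force passes 120 N, or if a joint passes its speed limit or range.

### The arm

A 6-joint arm with a two-finger parallel gripper is mounted at the origin on a cart in front of the work surface, level with it; the furniture and walls round the work are solid. World frame = base frame: x ahead of the robot, y to its left, z up, the work surface at z = 0. Lengths are in mm, angles in degrees, forces in N, time in s.
With the tool pointing down it reaches from about 300 to 850 mm from the base axis. Payload 4.2 kg.
Tool frame: the origin (TCP) lies midway between the tips of the shut fingers; the grasp point (between the pads) lies 19 mm behind it; z points along the fingers, y is the line along which they close (so a half turn about z gives the same grasp; the last joint's range is limited). The gripper opens to 91 mm and grips with 3 to 60 N. Pads are 32 mm wide; open, the fingers measure 118 mm over their backs; the gripper's body (76 mm by 178 mm) begins 60 mm behind the grasp point.
Start: joints at [-1.146, 18.312, 89.639, -0, 72.044, -1.146], TCP at [575.016, 0, 213.976] pointing down, gripper open.
Joint ranges: [-177.97, 177.97], [-48.28, 115.42], [12.27, 149.76], [-77.06, 257.06], [2.81, 150.46], [-146.56, 146.56]. Speed limits (degrees/s): [147.25, 147.25, 180, 180, 180, 180].

### API

Orientations are given as [roll, pitch, yaw] about the fixed x, y, z axes, in that order (R = Rz(yaw) Ry(pitch) Rx(roll)).
In Python, from workcell import env, viewer, job_done gives the robot as it stands (env), with the cameras (viewer) and the job as plain functions.
- The arm moves only by the tool drive_effector, called after "Request:" in YAML: its name, and indented under it one key for each argument. Schema: {"type":"object","properties":{"rows":{"type":"object","properties":{"plan":{"type":"array","items":{"type":"array","items":{"type":"number"},"minItems":6,"maxItems":6},"minItems":1,"maxItems":8}},"additionalProperties":false,"required":["plan"]},"jaw":{"type":"number"},"squeeze":{"type":"number"},"only":{"type":"string"},"quiet":{"type":"boolean"},"lines":{"type":"string"}},"required":["rows"],"additionalProperties":false}. rows is an object whose key "plan" holds a list of rows, 1 to 8 of them, each of 6 numbers: dx, dy, dz in shares of the most that a row can go, 1 being 50 mm, then a rotation vector rx, ry, rz in shares of 60 degrees (1.0 is 60 degrees); each row shifts and turns the commanded pose from where the row before left it, along the tool's axes as they then stand; what a row does not reach is not made up. A row lasts 1/10 s, in which the tool goes at most 50 mm and 8.59 degrees, less where a joint would pass 70% of its speed; a pose out of reach is approached as far as the arm can. jaw is the finger opening in mm, set as the call begins (left out keeps the last). The fingers move at their own pace and stop on an object; squeeze is the grip in N (left out, the last holds). Time passes only in rows, so rows that do not move let the fingers close. The tool returns the time, the measured TCP pose, the force, the opening and the grip force at its end. only (a regular expression) keeps the lines of the reply that match it, lines (a string "A,B") keeps lines A to B, and quiet returns only ok. Input that does not fit is refused with a message, and nothing moves.
- env.state(): the state, without advancing time (a new reading comes with each control period).
- viewer.grab_frame(name): name is "scene" or "side" or "wrist"; returns the picture (384x512x3 uint8, blue, green, red); there is no depth.
- viewer.camera_model(name): a dict with "fx", "fy", "cx", "cy" (pixels), "D" ([k1, k2, p1, p2, k3] as OpenCV has them; the pictures are not rectified), "T" (4x4, takes a point from camera to world coordinates). Camera axes: x right, y up, looking along -z (the intrinsics and any distortion apply to the point x, -y, -z); pixel columns grow to the right and rows downward; lengths in mm; the calibration is good to about 2 mm. A picture is of the moment at which its call begins: read the wrist's pose just before it. camera_model takes no time and is no camera call; for the wrist camera it gives the pose at the moment of the call.
- job_done(): hands the job in; it is judged then, once.
The state is a dict: "time_s": time; "qpos": joint angles; "qvel": joint speeds; "effort": joint torques, N m; "ee_pos": TCP position; "ee_rot": TCP orientation; "force": force on the tool from outside, world axes, zero at the start; "torque": the same for the moment, N m; "gripper_width": finger opening in mm; "gripper_force": force on a finger pad.
Only numpy, scipy, OpenCV 4.12 (cv2) and the standard library are available. Lean on these libraries where they do the work, as an engineer would, in place of code of your own. Each camera call takes 0.05 s, during which the arm holds its last target. There are 200 camera calls.

## Working session

There is one attempt and no reset: what is moved stays moved. The work goes in short steps, Python scripts to look and compute and a tool call to move; the robot and the scene stay as the last step left them, time stands still between calls to the robot, and variables do not carry over. Pictures are saved under pics/ and viewed, at most 13 in all, crops included, and the job is handed in when it is done.

```bash
ls; mkdir -p pics; python3 - <<'E'
from workcell import env, viewer, job_done
import cv2,numpy as np
for n in("scene","side","wrist"):
    f=viewer.grab_frame(n);cv2.imwrite(f"pics/{n}0.png",f);m=viewer.camera_model(n);print(n,{k:np.round(v,3).tolist() for k,v in m.items()})
s=env.state();print(s)
E
```

```text
pics
workcell.py
scene {'fx': 361.08, 'fy': 361.08, 'cx': 256.115, 'cy': 195.799, 'D': [-0.085, 0.0, 0.0, 0.0, 0.0], 'T': [[-0.861, 0.329, -0.388, 267.366], [-0.509, -0.57, 0.646, 542.455], [-0.008, 0.753, 0.658, 663.717], [0.0, 0.0, 0.0, 1.0]]}
side {'fx': 473.889, 'fy': 473.889, 'cx': 258.406, 'cy': 190.09, 'D': [-0.03, 0.0, 0.0, 0.0, 0.0], 'T': [[-0.766, 0.28, -0.579, -63.989], [-0.643, -0.298, 0.705, 743.477], [0.025, 0.912, 0.408, 541.989], [0.0, 0.0, 0.0, 1.0]]}
wrist {'fx': 266.237, 'fy': 266.237, 'cx': 255.192, 'cy': 192.564, 'D': [0.016, 0.0, 0.0, 0.0, 0.0], 'T': [[1.0, -0.001, 0.002, 574.856], [0.0, 0.969, 0.248, 69.823], [-0.002, -0.248, 0.969, 383.764], [0.0, 0.0, 0.0, 1.0]]}
{'time_s': 0.15, 'qpos': array([-1.14641973e+00,  1.83413043e+01,  8.96891209e+01, -8.06290668e-05,
        7.20429136e+01, -1.14577204e+00]), 'qvel': array([-0.11975419, -0.02515833, -0.16173099, -0.09852522,  0.0741227 ,
       -0.08863447]), 'effort': array([-5.72294630e-04, -4.12774551e+01, -2.32154489e+01,  7.26667210e-02,
        4.33494255e-02, -9.00343002e-05]), 'ee_pos': array([5.74633295e+02, 2.59625582e-03, 2.13341018e+02]), 'ee_rot': array([-1.79926674e+02, -1.38983749e-03,  8.99993763e+01]), 'force': array([-0.42113959, -0.33805894, -0.18688739]), 'torque': array([ 0.01956432, -0.06594029,  0.02999747]), 'gripper_force': 0.0, 'gripper_width': 90.85675610620837}
```

View pics/scene0.png

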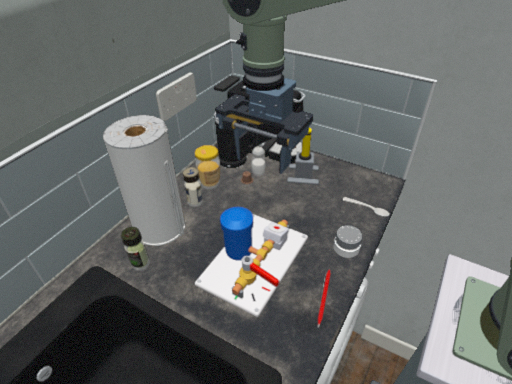

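View pics/side0.png

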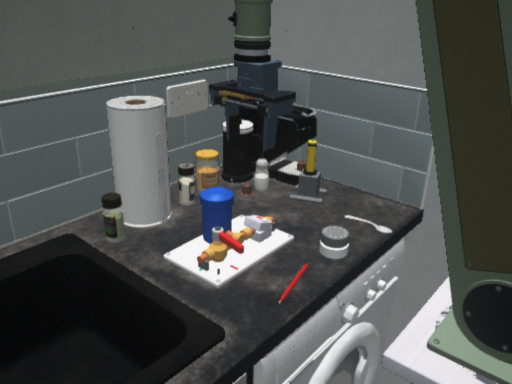

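View pics/wrist0.png

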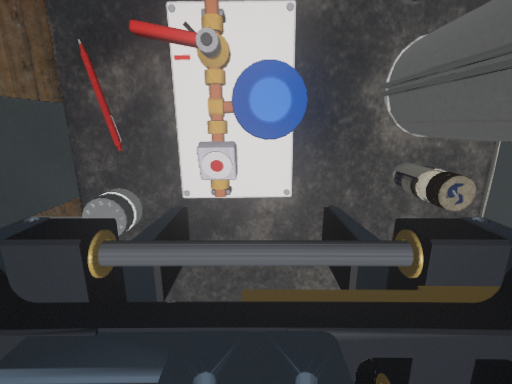

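The wrist view shows the panel: spot about (216,166), handle from (205,42) to (135,28), canister (270,99), and front plate corners (180,198) and (294,197). The scene and side views show the stand with the probe top at (308,130) and (312,143). The jars are behind it.

```bash
cat > h.py <<'E'
from workcell import env, viewer, job_done
import cv2,numpy as np
def ray(m,u,v):
    K=np.array([[m['fx'],0,m['cx']],[0,m['fy'],m['cy']],[0,0,1]])
    p=cv2.undistortPoints(np.array([[[u,v]]],float),K,np.array(m['D'],float))[0,0]
    T=np.array(m['T']);d=T[:3,:3]@[p[0],-p[1],-1];return T[:3,3],d/np.linalg.norm(d)
def atz(m,u,v,z):
    o,d=ray(m,u,v);return o+d*(z-o[2])/d[2]
def tri(rs):
    A=sum(np.eye(3)-np.outer(d,d) for o,d in rs);b=sum((np.eye(3)-np.outer(d,d))@o for o,d in rs)
    return np.linalg.solve(A,b)
def proj(m,P):
    T=np.array(m['T']);c=T[:3,:3].T@(np.array(P,float)-T[:3,3]);c=c*[1,-1,-1]
    K=np.array([[m['fx'],0,m['cx']],[0,m['fy'],m['cy']],[0,0,1]])
    return cv2.projectPoints(c.reshape(1,3),np.zeros(3),np.zeros(3),K,np.array(m['D'],float))[0].ravel()
E
python3 - <<'E'
from h import *
M={n:viewer.camera_model(n) for n in("scene","side","wrist")}
w=M["wrist"];f=cv2.imread("pics/wrist0.png");h=cv2.cvtColor(f,cv2.COLOR_BGR2HSV)
red=((h[...,0]<8)|(h[...,0]>172))&(h[...,1]>150)&(h[...,2]>80)
n,l,st,c=cv2.connectedComponentsWithStats(red.astype(np.uint8))
for i in range(1,n):
    if st[i,4]>20: print(st[i],c[i].round(1))
for nm,u,v,z in[("spot",216,166,58),("hEnd",135,27,73),("can",270,99,128),("FR",180,198,12),("BR",294,197,12),("valve",208,40,90)]: print(nm,atz(w,u,v,z).round(1))
for n in("scene","side"):
    g=cv2.imread(f"pics/{n}0.png");hh=cv2.cvtColor(g,cv2.COLOR_BGR2HSV)
    y=((hh[...,0]>22)&(hh[...,0]<34)&(hh[...,1]>180)&(hh[...,2]>60)).astype(np.uint8)
    k,l,st,c=cv2.connectedComponentsWithStats(y)
    for i in range(1,k):
        if st[i,4]>30: print(n,st[i],c[i].round(1))
for a,b in[((308,130),(312,142)),((305,155),(310,172))]:
    print(tri([ray(M["scene"],*a),ray(M["side"],*b)]).round(1))
a=cv2.resize(cv2.imread("pics/scene0.png")[100:200,180:340],None,fx=4.9,fy=4.9)[:490]
cv2.imwrite("pics/sc_c.png",a)
E
```

```text
[129  20  67  23 809] [160.   31.2]
[ 79  44  43 107 697] [99.8 96.7]
[175  56  10   3  29] [179.3  57. ]
spot [525.9  20.3  58. ]
hEnd [450.1 166.6  73. ]
can [587.8  92.2 128. ]
FR [465.3 -33.4  12. ]
BR [630.3 -31.8  12. ]
valve [527.6 150.4  90. ]
scene [301 135  10  22 151] [305.9 145.5]
scene [195 146  23  15 232] [206.4 152.8]
side [307 147   8  24 138] [310.5 158.4]
[ 585.4 -265.   152.1]
[ 590.2 -273.2   63. ]
```

View pics/sc_c.png

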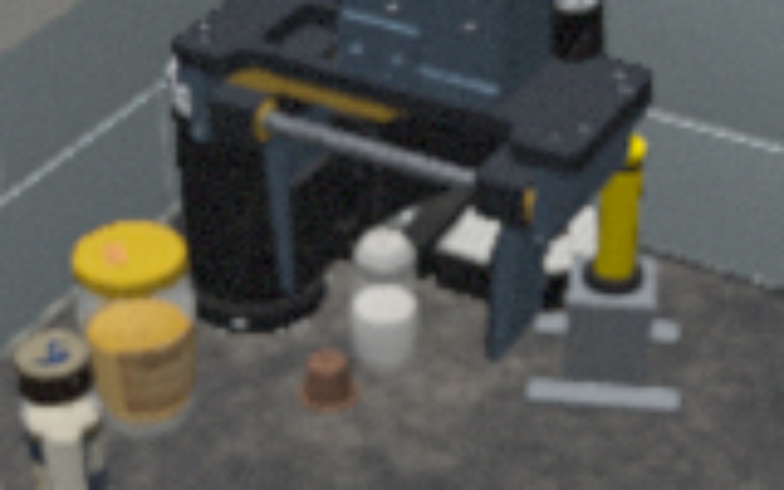

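The manual's scale: shifts go in shares of 50 mm and turns go in shares of 60 degrees. Converting my numbers, 40.6 mm is 0.812, -25.7 mm is -0.514, -8 degrees / 60 = -0.1333.

Request:
drive_effector:
  rows: {"plan":[[0.812, -0.514, 0, 0, 0, 0], [0.812, -0.514, 0, 0, 0, 0], [0.812, -0.514, 0, 0, 0, 0], [0.812, -0.514, 0, 0, 0, 0], [0, 0, 0, 0, 0, -0.1333], [0, 0, 0, 0, 0, -0.1333], [0, 0, 0, 0, 0, -0.1333], [0, 0, 0, 0, 0, -0.1333]]}
  jaw: 60

```text
time_s: 0.95
ee_pos: [471.9, 162.6, 213.8]
ee_rot: [-180.0, -0.0, 122.4]
force: [-0.5, 0.3, -0.8]
gripper_width: 60.1
gripper_force: 0.0
```

Request:
drive_effector:
  rows: {"plan":[[0, 0, 0, 0, 0, -0.1333], [0, 0, 0, 0, 0, -0.1333], [0, 0, 0, 0, 0, -0.1333], [0, 0, 0, 0, 0, -0.1333], [0, 0, 0, 0, 0, -0.1333], [0, 0, 0, 0, 0, -0.1267], [0, 0, 0, 0, 0, 0]]}

```text
time_s: 1.65
ee_pos: [472.0, 162.3, 213.7]
ee_rot: [-180.0, -0.0, 169.6]
force: [-0.7, -0.1, 0.4]
gripper_width: 59.9
gripper_force: 0.0
```

```bash
python3 - <<'E'
from h import *
m=viewer.camera_model("wrist");f=viewer.grab_frame("wrist");cv2.imwrite("pics/w1.png",f)
s=env.state();print(s['ee_pos'],s['ee_rot'])
for nm,P in[("grip",(471.9,162.4,82)),("axis",(526,152.5,90)),("end",(447.4,167,82)),("spot",(526,20.5,58))]:print(nm,proj(m,P).round(1))
S=viewer.camera_model("scene")
print("salt",atz(S,258,176,0),"wallbase",atz(S,332,158,0),atz(S,300,147,0))
E
```

```text
[472.03754268 162.35282039 213.77905058] [-1.79990493e+02 -1.89907853e-02  1.69445527e+02]
grip [255.  186.3]
axis [255.  233.1]
end [255.1 165. ]
spot [156.8 240.4]
salt [ 699.43491371 -189.08882867    0.        ] wallbase [ 542.57537076 -387.31204718    0.        ] [ 657.7805297  -393.18533485    0.        ]
```

View pics/w1.png

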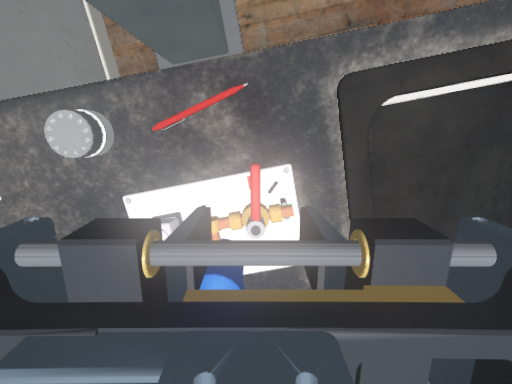

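The handle lies exactly under the gripper, with its end at (255,165) and axis at (256,230), as predicted. I'll descend, grip and turn.

To row units: 40 mm is 0.8, 33.7 mm is 0.674.

Request:
drive_effector:
  rows: {"plan":[[0, 0, 0.8, 0, 0, 0], [0, 0, 0.8, 0, 0, 0], [0, 0, 0.8, 0, 0, 0], [0, 0, 0.674, 0, 0, 0], [0, 0, 0, 0, 0, 0]]}
  jaw: 60

```text
time_s: 2.2
ee_pos: [468.7, 161.3, 56.5]
ee_rot: [-179.7, -0.5, 169.5]
force: [-1.8, -0.1, 1.2]
gripper_width: 59.6
gripper_force: 0.0
```

Request:
drive_effector:
  rows: {"plan":[[0, 0, 0, 0, 0, 0], [0, 0, 0, 0, 0, 0], [0, 0, 0, 0, 0, 0], [0, 0, 0, 0, 0, 0], [0, 0, 0, 0, 0, 0], [0, 0, 0, 0, 0, 0]]}
  jaw: 0
  squeeze: 15

```text
time_s: 2.8
ee_pos: [472.4, 162.5, 60.7]
ee_rot: [180.0, 0.0, 169.6]
force: [-0.5, 0.5, 0.6]
gripper_width: 15.1
gripper_force: 0.0
```

Request:
drive_effector:
  rows: {"plan":[[-0.008, 0.132, 0, 0, 0, 0.115], [-0.008, 0.132, 0, 0, 0, 0.115], [-0.008, 0.132, 0, 0, 0, 0.115], [-0.008, 0.132, 0, 0, 0, 0.115], [-0.008, 0.132, 0, 0, 0, 0.115], [0, 0, 0, 0, 0, 0], [0, 0, 0, 0, 0, 0]]}

```text
time_s: 3.5
ee_pos: [487.0, 190.5, 60.6]
ee_rot: [-179.9, 0.0, 135.2]
force: [-1.3, -3.3, 4.7]
gripper_width: 11.6
gripper_force: 15.0
```

Request:
drive_effector:
  rows: {"plan":[[0, 0, 0, 0, 0, 0], [0, 0, 0, 0, 0, 0], [0, 0, 0, 0, 0, 0], [0, 0, 0, 0, 0, 0], [0, 0, 0, 0, 0, 0], [0, 0, 0, 0, 0, 0]]}
  jaw: 50

```text
time_s: 4.1
ee_pos: [487.4, 191.3, 60.2]
ee_rot: [180.0, 0.0, 135.1]
force: [0.8, -0.3, -0.3]
gripper_width: 49.7
gripper_force: 0.0
```

Request:
drive_effector:
  rows: {"plan":[[0, 0, -0.6, 0, 0, 0], [0, 0, -0.8, 0, 0, 0], [0, 0, -0.8, 0, 0, 0], [0, 0, -0.8, 0, 0, 0], [0, 0, 0, 0, 0, 0], [0, 0, 0, 0, 0, 0]]}

```text
time_s: 4.7
ee_pos: [487.5, 191.4, 210.9]
ee_rot: [179.9, 0.0, 135.1]
force: [-0.6, -0.2, -1.0]
gripper_width: 50.1
gripper_force: 0.0
```

```bash
python3 - <<'E'
from h import *
m=viewer.camera_model("wrist");f=viewer.grab_frame("wrist");cv2.imwrite("pics/w2.png",f)
h=cv2.cvtColor(f,cv2.COLOR_BGR2HSV)
red=((h[...,0]<8)|(h[...,0]>172))&(h[...,1]>150)&(h[...,2]>80)
n,l,st,c=cv2.connectedComponentsWithStats(red.astype(np.uint8))
for i in range(1,n):
    if st[i,4]>200:
        ys,xs=np.where(l==i); k=ys<ys.min()+8
        far=(xs[k].mean(),ys.min()); p=atz(m,*far,77)
        print(st[i],far,p,np.degrees(np.arctan2(p[1]-152.5,526-p[0])))
E
```

```text
[129 117  43  84 404] (np.float64(168.8148148148148), np.int64(117)) [365.98457635 179.16416488  77.        ] 9.460555045057815
```

View pics/w2.png

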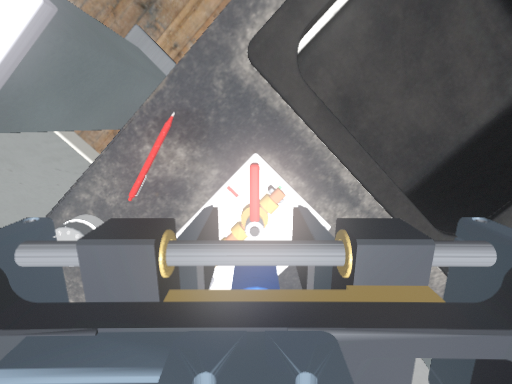

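The handle is vertical in the tool-aligned image, from (254,165) to (254,230), so it stands at about 45°. Next is the probe.

To row units: 7.52 degrees / 60 = 0.1253.

Request:
drive_effector:
  rows: {"plan":[[0, 0, 0, 0, 0, 0.1253], [0, 0, 0, 0, 0, 0.1253], [0, 0, 0, 0, 0, 0.1253], [0, 0, 0, 0, 0, 0.1253], [0, 0, 0, 0, 0, 0.1253], [0, 0, 0, 0, 0, 0.125]]}
  jaw: 60

```text
time_s: 5.35
ee_pos: [486.2, 190.9, 208.0]
ee_rot: [-179.8, 0.1, 89.7]
force: [0.1, -0.8, -0.5]
gripper_width: 59.9
gripper_force: 0.0
```

Request:
drive_effector:
  rows: {"plan":[[-0.84, 0.182, 0, 0, 0, 0], [-0.84, 0.182, 0, 0, 0, 0], [-0.84, 0.182, 0, 0, 0, 0], [-0.84, 0.182, 0, 0, 0, 0], [-0.84, 0.182, 0, 0, 0, 0], [-0.84, 0.182, 0, 0, 0, 0]]}

```text
time_s: 5.95
ee_pos: [541.0, -62.3, 208.1]
ee_rot: [-179.8, -0.0, 90.0]
force: [0.5, 1.9, 0.2]
gripper_width: 59.8
gripper_force: 0.0
```

Request:
drive_effector:
  rows: {"plan":[[-0.84, 0.182, 0, 0, 0, 0], [-0.84, 0.182, 0, 0, 0, 0], [-0.84, 0.182, 0, 0, 0, 0], [-0.84, 0.182, 0, 0, 0, 0], [-0.8, 0.182, 0, 0, 0, 0], [0, 0, 0, 0, 0, 0], [0, 0, 0, 0, 0, 0]]}

```text
time_s: 6.65
ee_pos: [586.4, -269.0, 207.6]
ee_rot: [-179.8, -0.1, 89.9]
force: [-0.7, 0.8, -0.4]
gripper_width: 60.1
gripper_force: 0.0
```

```bash
python3 - <<'E'
from h import *
m=viewer.camera_model("wrist");f=viewer.grab_frame("wrist");cv2.imwrite("pics/w3.png",f)
s=env.state();print(s['ee_pos'],s['ee_rot'])
h=cv2.cvtColor(f,cv2.COLOR_BGR2HSV)
y=((h[...,0]>22)&(h[...,0]<34)&(h[...,1]>170)&(h[...,2]>60)).astype(np.uint8)
k,l,st,c=cv2.connectedComponentsWithStats(y)
for i in range(1,k):
    if st[i,4]>60: print(st[i],c[i].round(1),atz(m,*c[i],157).round(1))
print(proj(m,(588,-269,157)))
# probe centroid in the fixed views, now unobstructed
R={}
for n in("scene","side"):
    g=viewer.grab_frame(n);cv2.imwrite(f"pics/{n}3.png",g)
E
```

```text
[ 586.53481675 -268.06527088  208.22211102] [-1.79801640e+02 -1.30590139e-01  8.99775804e+01]
[257.3791029  207.58341846]
```

View pics/w3.png

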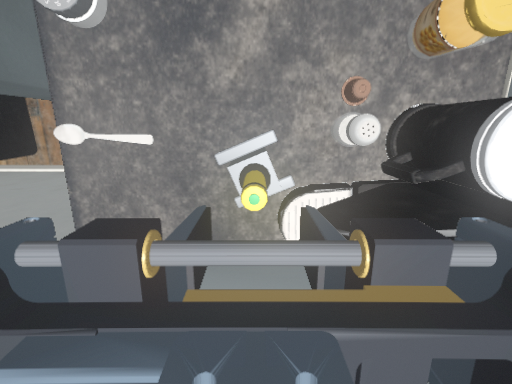

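The probe top is at (255,198). A black and white appliance stands close by at (285-350,190-240), so I'll check its height.

```bash
python3 - <<'E'
from h import *
m=viewer.camera_model("wrist");print(atz(m,255,199,157))
for z in(0,30,60,100):print(z,atz(m,281,222,z).round(),atz(m,320,187,z).round())
a=cv2.resize(cv2.imread("pics/side0.png")[100:210,220:345],None,fx=3.2,fy=3.2,interpolation=cv2.INTER_CUBIC)
b=cv2.resize(cv2.imread("pics/scene0.png")[100:210,215:340],None,fx=3.2,fy=3.2,interpolation=cv2.INTER_CUBIC)
cv2.imwrite("pics/c4.png",np.hstack([a,b]))
E
```

```text
[ 586.54208883 -260.20561867  157.        ]
0 [ 626. -340.    0.] [ 681. -286.    0.]
30 [ 622. -329.   30.] [ 674. -279.   30.]
60 [ 619. -318.   60.] [ 666. -272.   60.]
100 [ 615. -303.  100.] [ 656. -263.  100.]
```

View pics/c4.png

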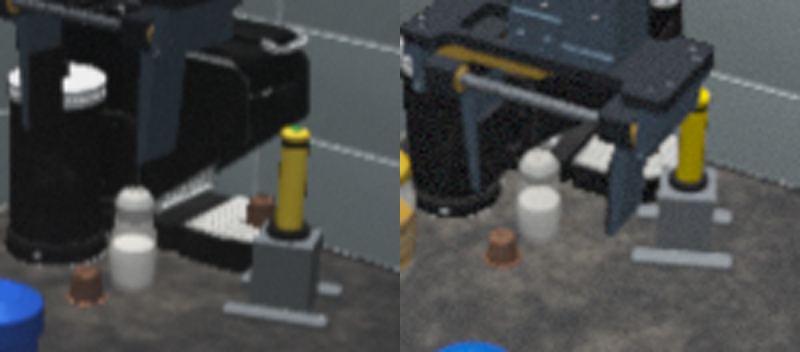

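The appliance is a coffee machine whose head overhangs towards +x, so I'll turn the gripper to put its long side along y, then measure the probe again.

To row units: -15 mm is -0.3, -8.5 degrees / 60 = -0.1417.

Request:
drive_effector:
  rows: {"plan":[[0, 0, -0.3, 0, 0, 0], [0, 0, 0, 0, 0, -0.1417], [0, 0, 0, 0, 0, -0.1417], [0, 0, 0, 0, 0, -0.1417], [0, 0, 0, 0, 0, -0.1417], [0, 0, 0, 0, 0, -0.1417], [0, 0, 0, 0, 0, -0.1417], [0, 0, 0, 0, 0, -0.1417]]}

```text
time_s: 7.6
ee_pos: [587.3, -267.1, 225.4]
ee_rot: [180.0, -0.0, 150.0]
force: [0.1, -0.4, -0.4]
gripper_width: 59.8
gripper_force: 0.0
```

Request:
drive_effector:
  rows: {"plan":[[0, 0, 0, 0, 0, -0.1417], [0, 0, 0, 0, 0, -0.1417], [0, 0, 0, 0, 0, -0.1417], [0, 0, 0, 0, 0, -0.0833], [0, 0, 0, 0, 0, 0], [0, 0, 0, 0, 0, 0]]}

```text
time_s: 8.2
ee_pos: [587.4, -267.7, 225.4]
ee_rot: [180.0, -0.0, 180.0]
force: [-0.3, -0.4, -0.4]
gripper_width: 59.9
gripper_force: 0.0
```

```bash
python3 - <<'E'
from h import *
m=viewer.camera_model("wrist");s=env.state();f=viewer.grab_frame("wrist");print(s['ee_pos'],s['ee_rot'],s['qpos'].round())
h=cv2.cvtColor(f,cv2.COLOR_BGR2HSV)
y=((h[...,0]>18)&(h[...,0]<36)&(h[...,1]>120)&(h[...,2]>40)).astype(np.uint8)
k,l,st,c=cv2.connectedComponentsWithStats(y)
for i in range(1,k):
    if st[i,4]>60: print(st[i],c[i].round(1),atz(m,*c[i],157).round(1))
a=proj(m,(586.5,-262,157));b=proj(m,(586.5,-262,73));print(a,b)
cv2.imwrite("pics/w5.png",f)
E
```

```text
[ 587.37422781 -267.70594717  225.37932482] [ 1.79991013e+02 -8.82045244e-04  1.79963958e+02] [ -26.   24.   79.    0.   77. -115.]
[251 172  21  17 175] [260.5 179.1] [ 566.  -262.5  157. ]
[250 186  25  24 249] [262.6 198.7] [ 584.6 -260.4  157. ]
[359 286  75  16 529] [398.3 294.4] [ 685.8 -121.7  157. ]
[433 291  25  11 109] [445.  297.6] [689.  -74.3 157. ]
[260.93178728 200.62232581] [259.50882124 181.8895176 ]
```

View pics/w5.png

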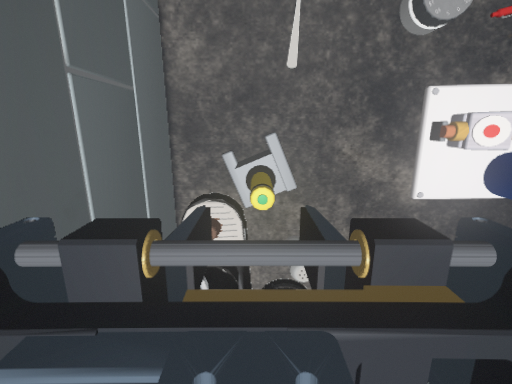

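The probe cap is at (262.5,199.5) and the collar at (261,181), which puts the probe axis at about (586,-260.8). The tray at (215,230) clears the fingers.

To row units: 25 mm is 0.5, 20 mm is 0.4.

Request:
drive_effector:
  rows: {"plan":[[0.028, 0.138, 0, 0, 0, 0], [0, 0, 0.5, 0, 0, 0], [0, 0, 0.5, 0, 0, 0], [0, 0, 0.4, 0, 0, 0], [0, 0, 0, 0, 0, 0]]}
  jaw: 60

```text
time_s: 8.75
ee_pos: [584.1, -260.4, 152.2]
ee_rot: [179.8, -0.3, 180.0]
force: [-0.5, 1.5, 0.1]
gripper_width: 60.1
gripper_force: 0.0
```

Request:
drive_effector:
  rows: {"plan":[[0, 0, 0.3, 0, 0, 0], [0, 0, 0.3, 0, 0, 0], [0, 0, 0.188, 0, 0, 0], [0, 0, 0, 0, 0, 0], [0, 0, 0, 0, 0, 0]]}

```text
time_s: 9.25
ee_pos: [586.5, -262.0, 116.8]
ee_rot: [-180.0, 0.1, 180.0]
force: [0.3, -1.1, -0.2]
gripper_width: 59.7
gripper_force: 0.0
```

Request:
drive_effector:
  rows: {"plan":[[0, 0, 0, 0, 0, 0], [0, 0, 0, 0, 0, 0], [0, 0, 0, 0, 0, 0], [0, 0, 0, 0, 0, 0], [0, 0, 0, 0, 0, 0], [0, 0, 0, 0, 0, 0]]}
  jaw: 10
  squeeze: 30

```text
time_s: 9.85
ee_pos: [586.1, -261.8, 116.0]
ee_rot: [180.0, 0.0, 180.0]
force: [-0.1, 0.7, 0.8]
gripper_width: 23.4
gripper_force: 30.0
```

To row units: -15 mm is -0.3, -12 mm is -0.24.

Request:
drive_effector:
  rows: {"plan":[[0, 0, -0.16, 0, 0, 0], [0, 0, -0.24, 0, 0, 0], [0, 0, -0.3, 0, 0, 0], [0, 0, -0.3, 0, 0, 0], [0, 0, -0.3, 0, 0, 0], [0, 0, -0.3, 0, 0, 0], [0, 0, -0.3, 0, 0, 0], [0, 0, -0.3, 0, 0, 0]]}

```text
time_s: 10.65
ee_pos: [586.1, -261.9, 227.6]
ee_rot: [-180.0, 0.1, -180.0]
force: [-0.5, 0.6, -0.9]
gripper_width: 23.4
gripper_force: 30.0
```

Request:
drive_effector:
  rows: {"plan":[[0, 0, -0.2, 0, 0, 0], [0, 0, -0.2, 0, 0, 0], [0, 0, 0, 0, 0, 0], [0, 0, 0, 0, 0, 0], [0, 0, 0, 0, 0, 0]]}

```text
time_s: 11.15
ee_pos: [585.7, -261.6, 245.0]
ee_rot: [180.0, -0.1, -180.0]
force: [-0.1, -0.0, -1.3]
gripper_width: 23.3
gripper_force: 30.0
```

To row units: 38.5 mm is 0.77, 38.4 mm is 0.768.

Request:
drive_effector:
  rows: {"plan":[[0.2, 0.768, 0, 0, 0, 0], [0.2, 0.768, 0, 0, 0, 0], [0.2, 0.768, 0, 0, 0, 0], [0.2, 0.768, 0, 0, 0, 0], [0.2, 0.768, 0, 0, 0, 0], [0.194, 0.77, 0, 0, 0, 0]]}

```text
time_s: 11.75
ee_pos: [525.3, -29.9, 245.2]
ee_rot: [180.0, -0.1, 180.0]
force: [1.2, 0.7, -1.3]
gripper_width: 23.3
gripper_force: 30.0
```

Request:
drive_effector:
  rows: {"plan":[[0, 0, 0, -0.1112, 0, 0], [0, 0, 0, -0.1112, 0, 0], [0, 0, 0, -0.111, 0, 0], [0, 0, 0, 0, 0, 0], [0, 0, 0, 0, 0, 0], [0, 0, 0, 0, 0, 0]]}

```text
time_s: 12.35
ee_pos: [526.3, -30.9, 245.9]
ee_rot: [160.1, 0.0, -180.0]
force: [0.3, -0.2, -1.6]
gripper_width: 23.7
gripper_force: 30.0
```

```bash
python3 - <<'E'
from h import *
from scipy.spatial.transform import Rotation as R
m=viewer.camera_model("wrist");s=env.state();p=s['ee_pos'];Rm=R.from_euler('xyz',s['ee_rot'],degrees=True).as_matrix()
print(p,s['ee_rot'],Rm[:,2].round(3),s['force'])
tip=p+111*Rm[:,2];print("tip",tip)
f={n:viewer.grab_frame(n) for n in("scene","side","wrist")};M={n:viewer.camera_model(n) for n in f};M["wrist"]=m
rs=[]
for n in f:
    u,v=proj(M[n],(526,20.5,58));h=cv2.cvtColor(f[n],cv2.COLOR_BGR2HSV)
    red=(((h[...,0]<8)|(h[...,0]>172))&(h[...,1]>120)&(h[...,2]>70)).astype(np.uint8)
    k,l,st,c=cv2.connectedComponentsWithStats(red)
    for i in range(1,k):
        if st[i,4]>5 and np.hypot(*(c[i]-(u,v)))<25: print(n,(u,v),st[i],c[i].round(1),atz(M[n],*c[i],58).round(1)); rs.append(ray(M[n],*c[i]))
    print(n,"tip",proj(M[n],tip).round(1),"top",proj(M[n],p-41*Rm[:,2]).round(1))
if len(rs)>1:print(tri(rs))
# old views
a=cv2.imread("pics/wrist0.png")
s1=cv2.resize(f["side"][130:290,170:330],None,fx=2.5,fy=2.5,interpolation=cv2.INTER_CUBIC)
s2=cv2.resize(f["scene"][150:310,190:350],None,fx=2.5,fy=2.5,interpolation=cv2.INTER_CUBIC)
cv2.imwrite("pics/c6.png",np.hstack([s1,s2]))
E
```

```text
[526.28967343 -30.92443436 245.89581699] [ 1.60060467e+02  1.05520561e-03 -1.79965382e+02] [-0.     0.341 -0.94 ] [ 0.30748896 -0.23618209 -1.58040666]
tip [526.26872394   6.92969616 141.54992889]
scene (np.float64(276.76690106310394), np.float64(227.63240179188736)) [274 226   5   3   9] [276.2 227.2] [527.7  20.   58. ]
scene tip [280.7 197.2] top [295.1 129.6]
side tip [263.8 181. ] top [281.3 112. ]
wrist tip [255.  190.7] top [254.9 258.8]
```

View pics/c6.png

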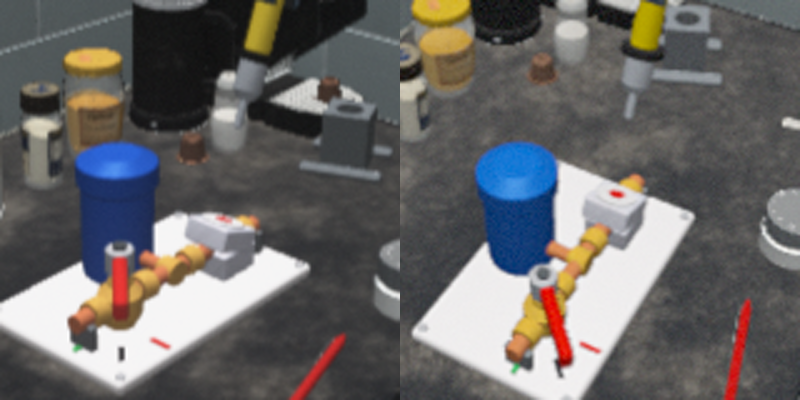

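The valve handle is over the black line. The probe tip is at (266,179) in the side view and (282,196.4) in the scene view, close to predicted, and the spot is at about (259.6,217.2) and (276.2,227.2).

```bash
python3 - <<'E'
from h import *
S,D,W=viewer.camera_model("scene"),viewer.camera_model("side"),viewer.camera_model("wrist")
print("tip",tri([ray(S,282,196.4),ray(D,266,179)]).round(1),"spot",tri([ray(S,276.2,227.2),ray(D,259.6,217.2)]).round(1),atz(D,259.6,217.2,58).round(1))
# metric per px
print(proj(D,(526,20.5,58)))
f=viewer.grab_frame("wrist");u,v=proj(W,(526,20.5,58));print(u,v)
h=cv2.cvtColor(f,cv2.COLOR_BGR2HSV)
red=(((h[...,0]<10)|(h[...,0]>170))&(h[...,1]>100)&(h[...,2]>50)).astype(np.uint8)
k,l,st,c=cv2.connectedComponentsWithStats(red)
for i in range(1,k):
    if st[i,4]>10: print(st[i],c[i].round(1),atz(W,*c[i],58).round(1))
cv2.imwrite("pics/w7.png",cv2.resize(f[100:260,150:360],None,fx=3,fy=3))
E
```

```text
tip [521.8   7.3 147. ] spot [528.   17.3  56.3] [525.9  18.4  58. ]
[258.94433229 217.50123592]
243.40501462415313 176.00143474842193
[240  54  82  21 535] [280.3  64. ] [379.7  72.9  58. ]
[337 131  33  38 398] [353.3 147.1] [491.1 202.9  58. ]
[310 134   2  12  21] [310.4 138.9] [477.  124.4  58. ]
[239 172  10  10  80] [243.6 176.2] [526.3  20.7  58. ]
```

View pics/w7.png

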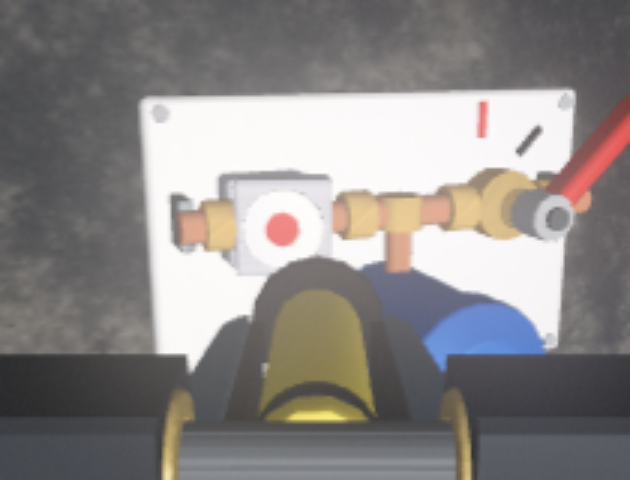

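To row units: 15 mm is 0.3, 11.2 mm is 0.224.

Request:
drive_effector:
  rows: {"plan":[[0, -0.08, 0.3, 0, 0, 0], [0, -0.08, 0.3, 0, 0, 0], [0, -0.08, 0.3, 0, 0, 0], [0, -0.074, 0.3, 0, 0, 0], [0, 0, 0.224, 0, 0, 0], [0, 0, 0, 0, 0, 0], [0, 0, 0, 0, 0, 0], [0, 0, 0, 0, 0, 0]]}

```text
time_s: 13.35
ee_pos: [527.0, -21.8, 174.5]
ee_rot: [160.0, 0.1, -180.0]
force: [-0.5, -0.4, -1.0]
gripper_width: 23.5
gripper_force: 30.0
```

```bash
python3 - <<'E'
from h import *
from scipy.spatial.transform import Rotation as R
s=env.state();p=s['ee_pos'];Rm=R.from_euler('xyz',s['ee_rot'],degrees=True).as_matrix();print(p,s['ee_rot'],s['force'])
o=[]
for n in("side","scene"):
    m=viewer.camera_model(n);f=viewer.grab_frame(n)
    q={k:proj(m,p+d*Rm[:,2]) for k,d in(("tip",111),("sleeve",85),("collar",47),("spot",123))}
    q["spot"]=proj(m,(526.3,20.7,58))
    x,y=(q["tip"]-[25,40]).astype(int)
    print(n,(x,y),{k:((v-[x,y])*8).round() for k,v in q.items()})
    o.append(cv2.resize(f[y:y+75,x:x+50],None,fx=8,fy=8,interpolation=cv2.INTER_CUBIC))
cv2.imwrite("pics/c8.png",np.hstack(o))
E
```

```text
[526.95610218 -21.80087547 174.47195694] [ 1.60027154e+02  1.08175945e-01 -1.79989221e+02] [-0.45492507 -0.38368434 -1.01162717]
side (np.int64(234), np.int64(171)) {'tip': array([208., 326.]), 'sleeve': array([231., 236.]), 'collar': array([265., 104.]), 'spot': array([198., 372.])}
scene (np.int64(252), np.int64(182)) {'tip': array([203., 325.]), 'sleeve': array([221., 245.]), 'collar': array([247., 125.]), 'spot': array([197., 365.])}
```

View pics/c8.png

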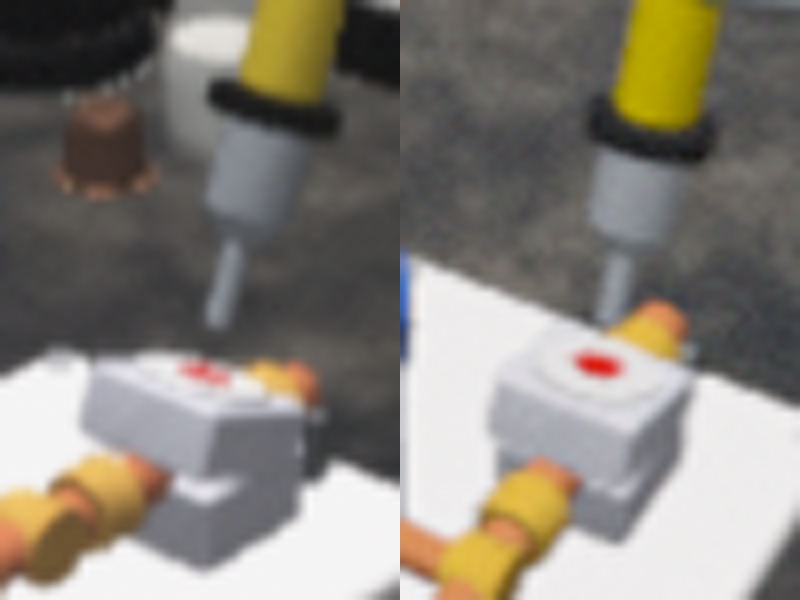

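The tip sits along the normal above the spot in both views, at (217,327) against (206,374) in the side view and (610,322) against (598,365) in the scene view. Now I'll press in steps.

To row units: 5 mm is 0.1, 3 mm is 0.06.

```bash
cat > fz.py <<'E'
from h import *
F=[];P=[]
for _ in range(8): viewer.grab_frame("side");s=env.state();F.append(s['force']);P.append(s['ee_pos'])
n=np.array([0,-.342,.94]);F=np.array(F);P=np.mean(P,0)
print("Fn",(F@n).mean().round(2),"+-",(F@n).std().round(2),"F",F.mean(0).round(2),"pos",P.round(1),"tip-spot along n",((P-[526.3,20.7,58])@n-111).round(2))
E
python3 fz.py
```

```text
Fn -1.5 +- 0.24 F [-0.16  0.14 -1.54] pos [526.5 -21.9 173.9] tip-spot along n 12.48
```

Request:
drive_effector:
  rows: {"plan":[[0, 0, 0.1, 0, 0, 0], [0, 0, 0.06, 0, 0, 0], [0, 0, 0.04, 0, 0, 0], [0, 0, 0, 0, 0, 0]]}

```text
time_s: 14.25
ee_pos: [526.1, -18.1, 163.7]
ee_rot: [160.0, -0.1, -180.0]
force: [0.7, -0.9, -1.2]
gripper_width: 23.1
gripper_force: 30.0
```

```bash
python3 fz.py
```

```text
Fn -1.22 +- 0.62 F [ 0.24  0.19 -1.23] pos [526.4 -18.3 164.2] tip-spot along n 2.21
```

Request:
drive_effector:
  rows: {"plan":[[0, 0, 0.04, 0, 0, 0], [0, 0, 0.04, 0, 0, 0], [0, 0, 0.02, 0, 0, 0], [0, 0, 0, 0, 0, 0]]}

```text
time_s: 15.05
ee_pos: [526.5, -16.6, 159.5]
ee_rot: [160.0, 0.0, 180.0]
force: [0.3, 0.5, 0.8]
gripper_width: 23.8
gripper_force: 30.0
```

```bash
python3 fz.py
```

```text
Fn 0.39 +- 0.3 F [-0.03 -0.26  0.32] pos [526.5 -16.7 159.6] tip-spot along n -2.7
```

To row units: 2 mm is 0.04, 1.7 mm is 0.034.

Request:
drive_effector:
  rows: {"plan":[[0, 0, 0.04, 0, 0, 0], [0, 0, 0.034, 0, 0, 0], [0, 0, 0, 0, 0, 0], [0, 0, 0, 0, 0, 0], [0, 0, 0, 0, 0, 0]]}

```text
time_s: 15.95
ee_pos: [526.4, -15.4, 156.1]
ee_rot: [160.0, 0.0, 180.0]
force: [0.1, -0.9, 2.3]
gripper_width: 23.2
gripper_force: 30.0
```

```bash
python3 fz.py
```

```text
Fn 1.78 +- 0.45 F [ 0.28 -1.28  1.43] pos [526.4 -15.4 156.1] tip-spot along n -6.47
```

To row units: -0.5 mm is -0.01.

Request:
drive_effector:
  rows: {"plan":[[0, 0, -0.01, 0, 0, 0], [0, 0, 0, 0, 0, 0], [0, 0, 0, 0, 0, 0], [0, 0, 0, 0, 0, 0]]}

```text
time_s: 16.75
ee_pos: [526.4, -15.5, 156.5]
ee_rot: [160.0, 0.0, 180.0]
force: [0.4, -0.9, 0.3]
gripper_width: 23.5
gripper_force: 30.0
```

```bash
python3 fz.py; python3 -c "
from workcell import env, viewer, job_done
print(job_done())"
```

```text
Fn 1.46 +- 0.6 F [ 0.49 -0.99  1.19] pos [526.4 -15.5 156.5] tip-spot along n -6.03
the job is handed in; nothing more can be done
None
```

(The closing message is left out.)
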